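# Shift the gear lever of the rubber tester's drive

### The job

Two gear drives stand on the lab bench, alike but for the grip on their levers. On the one with the short round drum knob, change gear: lift the lever out of the end notch it stands in, carry it past the middle notch to the notch at the opposite end, let it drop fully home there and let go. Leave the lever with the T-handle as it is.

Things in the scene. Friction and masses are not known exactly. Their poses are not given: they have to be found in the camera images.
- gate: Gear drive with the drum-knob lever: white box 112x165 mm, 76 high, on a base plate 140x190; motor on its +x side, top 95 high. Origin: under its centre; z up. Pivot: along its x, 45 mm above the origin. Two toothed steel arcs over the box (117 mm from pivot, x within 22 mm) form 3 notches for the lever's cross pin: 0.35 rad to +y (start), upright, 0.35 rad to -y (wanted); play 0.06 rad.
- drum_knob (a point): Centre of the black drum knob (40 mm diameter, 34 mm wide, its flat ends facing along x) on the lever's top end; 215 mm from the pivot (plus the lift). Its z runs up the lever, its x stays along the drive's x. In the drive's frame: y about +74, z 247 at the start; y -74, z 247 mm home in the notch wanted. Pinched by its flat ends, it turns between the pads as the lever swings.
- gear_lift (a joint): How far the drum-knob lever is drawn up along its own length, m: 0 = cross pin (60 mm long, 107 mm from the pivot) fully home in a notch, 0.050 = stop. The pin clears the teeth above 0.016. A spring pulls it down: lifting takes 5 to 10 N; swinging 1 to 4 N at the knob.
- tee_handle (a point): Centre of the black T-handle (bar 100 mm long, 20 mm thick) on the lever of the other gear drive, otherwise alike, upright in its middle notch, the handle 260 mm above the table. Not to be moved.

How it is judged:
On the way:
1. the drum-knob lever is lifted clear of the end notch it starts in (value of joint gear_lift above 0.015 m and y of drum_knob in the frame of gate above 0.045 m), for 0.1 s.
At the end, for the whole second after the job is handed in: The drum-knob lever is at rest in the notch at the end opposite its start (knob more than 45 mm to the drive's -y side) with its pin fully home (drawn up less than 4 mm) (y of drum_knob in the frame of gate below -0.045 m and value of joint gear_lift below 0.004 m and velocity of joint gear_lift between -0.02 and 0.02 m/s); the robot touches nothing.
It fails at once if the T-handle is moved by more than 30 mm (distance of tee_handle from where it was at the start of the episode above 0.03 m).
It also fails if it takes over 35 s, if anything falls off the work surface, if the arm or the gripper's body presses on something with over 40 N, if the wrist force passes 120 N, or if a joint passes its speed limit or range.

### The arm

A 7-joint arm with a two-finger parallel gripper is mounted at the origin on the work surface. World frame = base frame: x ahead of the robot, y to its left, z up, the work surface at z = 0. Lengths are in m, angles in rad, forces in N, time in s.
With the tool pointing down it reaches from about 0.425 to 0.875 m from the base axis. Payload 4.7 kg.
Tool frame: the origin (TCP) lies midway between the tips of the shut fingers; the grasp point (between the pads) lies 19 mm behind it (ctrl.grip_point_offset is the distance from the TCP to the grasp point, in m); z points along the fingers, y is the line along which they close (so a half turn about z gives the same grasp; the last joint's range is limited). The gripper opens to 87 mm and grips with 3 to 60 N. Pads are 19 mm wide; open, the fingers measure 117 mm over their backs; the gripper's body (75 mm by 190 mm) begins 51 mm behind the grasp point.
Start: joints at [1.297, 0.321, -0.07, 1.45, 0.023, 1.371, -0.057], TCP at [0.184, -0.623, 0.223] pointing down, gripper open.
Joint ranges: [-2.86, 2.86], [-0.3, 2.09], [-1.38, 1.24], [0.06, 2.45], [-1.56, 4.7], [0.09, 2.05], [-2.69, 2.69]. Speed limits (rad/s): [2.57, 2.57, 3.14, 3.14, 3.14, 3.14, 3.14].

### API

Orientations are given as a rotation vector (axis times angle).
In Python, from bench import ctrl gives the robot as it stands.
- The arm moves only by the tool move_arm, never from a script. Its argument "increments" is text: rows parted by semicolons, each of 7 numbers parted by spaces: the shift along the world's x, y, z in mm, then the turn, a rotation vector about the world's x, y, z in degrees, then the closure in counts, from 0 (fully open) to 255 (shut). A call has exactly 8 rows; each row shifts and turns the commanded pose from where the row before left it; what a row does not reach is not made up. A row lasts 1/12 s, in which the tool goes at most 41.7 mm and 7.16 degrees, less where a joint would pass 70% of its speed; a pose out of reach is approached as far as the arm can. A call with a gripper value outside its range is refused whole. The fingers move at their own pace and stop on an object; "grip_force" is the grip in N (left out, the last holds). Time passes only in rows, so rows that do not move let the fingers close, or fill a call up. It gives the time, the measured TCP pose, the force, the opening and the grip force at its end, in the units of the state.
- ctrl.get_state(): the state, without advancing time (a new reading comes with each control period).
- ctrl.get_image(name): name is "scene" or "side" or "wrist"; returns a dict with "frame" (420x560x3 uint8, red, green, blue), "depth" (420x560 float32, m along the optical axis (not along the pixel's ray), 0 where there is no reading), "fx", "fy", "cx", "cy" (pixels), "position" and "orientation" of the camera in the world. Camera axes: x right, y down, z forward; pixel columns grow to the right and rows downward; lengths in m; the calibration is good to about 2 mm. A picture is of the moment at which its call begins.
- ctrl.close_job(): hands the job in; it is judged then, once.
Trained networks look in a picture, given as the dict that the camera call returned (one of the last four; its "shot" number tells which), for a name from the list of things; names that differ only in an ending like _2 or _b are one class to them, and where a whole thing is asked for, a point or a joint stands for the part that bears it (a point fixed in the world has none). Each returns a list of dicts, best first, with "score" (0 to 1); they miss things now and then, are a little off and sometimes report something else, mostly with a low value. They report only what shows in the picture. A call takes as long as a camera call.
- ctrl.find_in(target, picture): "centre" ([x, y, z] in m, in world coordinates, good to about 4 mm: the middle of the surface that is visible of it).
- ctrl.silhouettes(target, picture): "region" (420x560 bool, what is visible of it).
The state is a dict: "time": time; "joint_positions": joint angles; "qd": joint speeds; "joint_torque": joint torques, N m; "position": TCP position; "tool_rot": TCP orientation; "ft_force": force on the tool from outside, world axes, zero at the start; "torque": the same for the moment, N m; "grip_width": opening from 0.0 (shut) to 1.0 (fully open); "grip_force": force on a finger pad.
Only numpy, scipy, OpenCV 4.12 (cv2) and the standard library are available. Lean on these libraries where they do the work, as an engineer would, in place of code of your own. Each camera call takes 0.05 s, during which the arm holds its last target. There are 200 camera calls.

## Working session

There is one attempt and no reset: what is moved stays moved. The work goes in short steps, Python scripts to look and compute and a tool call to move; the robot and the scene stay as the last step left them, time stands still between calls to the robot, and variables do not carry over. Pictures are saved under pics/ and viewed, at most 10 in all, crops included, and the job is handed in when it is done.

Besides the shell and the picture viewer there is one more tool, called as name(argument=value, ...) on one line, values as JSON. move_arm: Moves the arm, as the interface text tells. Its arguments: {"type":"object","properties":{"increments":{"type":"string"},"grip_force":{"type":"number"}},"required":["increments"]}

```bash
mkdir -p pics; cat > h.py <<'E'
import numpy as np,cv2
from scipy.spatial.transform import Rotation as R
from bench import ctrl
def cam_R(p):
    o=np.array(p["orientation"],float)
    return o if o.shape==(3,3) else R.from_rotvec(o).as_matrix()
def cloud(p):
    d=p["depth"];v,u=np.mgrid[:d.shape[0],:d.shape[1]]
    c=np.stack([(u-p["cx"])/p["fx"]*d,(v-p["cy"])/p["fy"]*d,d],-1)
    return c@cam_R(p).T+np.array(p["position"])
def save(p,n): cv2.imwrite("pics/"+n,p["frame"][...,::-1])
E
python3 - <<'E'
from h import *
s=ctrl.get_state();print({k:np.round(v,3) for k,v in s.items()})
ims=[]
for n in("scene","side"):
    p=ctrl.get_image(n);ims.append(p["frame"]);print(n,p["position"],p["orientation"])
    for t in("drum_knob","tee_handle","gate"):
        print(t,[(np.round(f["centre"],3),round(f["score"],2)) for f in ctrl.find_in(t,p)])
        c=cloud(p)
        for f in ctrl.silhouettes(t,p)[:2]:
            m=f["region"]&(p["depth"]>0);q=c[m];print("  sil",round(f["score"],2),m.sum(),np.argwhere(m).mean(0).round(),np.median(q,0).round(3),np.percentile(q,3,0).round(3),np.percentile(q,97,0).round(3))
    save(p,n+".png")
E
```

```text
{'time': np.float64(0.0), 'joint_positions': array([ 1.297,  0.322, -0.07 ,  1.452,  0.023,  1.371, -0.057]), 'qd': array([-0.   ,  0.   ,  0.001, -0.002,  0.001, -0.   , -0.001]), 'joint_torque': array([-0.0000e+00, -4.9129e+01, -4.0400e-01, -3.1253e+01, -6.4000e-02,
        4.4000e-02,  0.0000e+00]), 'position': array([ 0.184, -0.623,  0.221]), 'tool_rot': array([-3.107e+00, -4.500e-01,  1.000e-03]), 'ft_force': array([0.345, 0.197, 0.8  ]), 'torque': array([-0.025,  0.035, -0.03 ]), 'grip_force': np.float64(0.0), 'grip_width': np.float64(0.999)}
scene [0.99409781 0.13685526 0.72786632] [-1.57419455 -2.11218713  0.74133391]
drum_knob [(array([ 0.565, -0.136,  0.24 ]), 0.8)]
  sil 0.96 982 [165. 188.] [ 0.56  -0.137  0.245] [ 0.534 -0.174  0.146] [ 0.583 -0.114  0.263]
tee_handle [(array([0.552, 0.18 , 0.262]), 0.88)]
  sil 0.69 1467 [203. 389.] [0.557 0.181 0.263] [0.545 0.14  0.154] [0.576 0.224 0.271]
gate [(array([ 0.609, -0.174,  0.078]), 0.62), (array([0.553, 0.181, 0.263]), 0.46)]
  sil 0.62 10870 [237. 161.] [ 0.607 -0.176  0.08 ] [ 0.523 -0.277  0.011] [ 0.74  -0.123  0.254]
side [0.34143486 0.60705253 0.63053562] [-0.42259719  2.62265882 -1.34045881]
drum_knob []
  sil 0.92 816 [144. 310.] [ 0.55  -0.131  0.235] [ 0.529 -0.179  0.128] [ 0.583 -0.111  0.262]
tee_handle [(array([0.547, 0.187, 0.253]), 0.95)]
  sil 0.72 1765 [255. 239.] [0.547 0.189 0.251] [0.529 0.15  0.136] [0.573 0.231 0.271]
gate [(array([ 0.572, -0.152,  0.075]), 0.71)]
  sil 0.79 7589 [193. 294.] [ 0.575 -0.153  0.076] [ 0.5   -0.27   0.005] [ 0.721 -0.115  0.252]
```

View pics/scene.png

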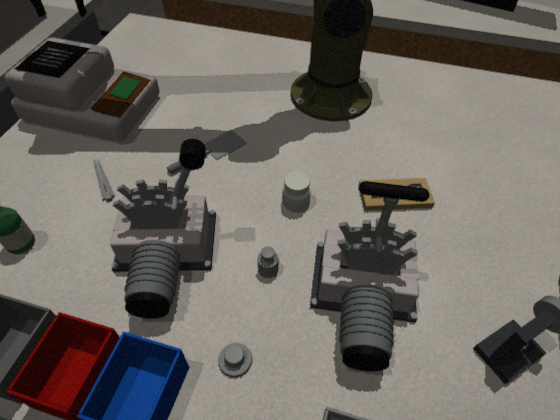

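View pics/side.png

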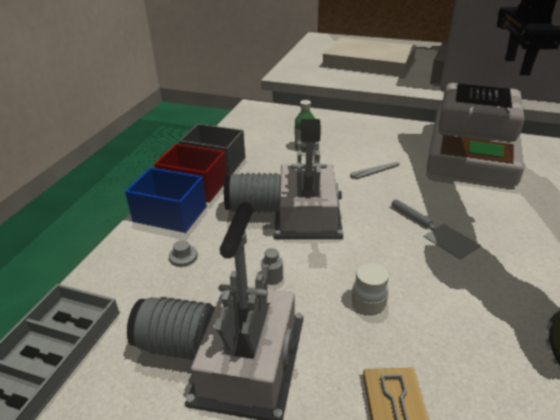

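The scene picture shows the drum knob at (192,153), leaning to the right (world +y) over the left drive with its motor at (152,280). The T-handle drive is at (393,190). The side picture agrees, with the knob at (310,130). Next I'll fit the gate pose.

```bash
python3 - <<'E'
from h import *
T=[];K=[];B=[]
for n in("scene","side"):
    p=ctrl.get_image(n);c=cloud(p)
    g=ctrl.silhouettes("gate",p)
    g=[f for f in g if np.median(c[f["region"]&(p["depth"]>0)],0)[1]<0]
    m=g[0]["region"]&(p["depth"]>0);q=c[m]
    T.append(q[abs(q[:,2]-.076)<.004]);B.append(q[(q[:,2]>.004)&(q[:,2]<.02)])
    k=ctrl.silhouettes("drum_knob",p)[0]["region"]&(p["depth"]>0)
    k=c[k];k=k[k[:,2]>.222];K.append(k)
    for nm,a in(("top",T[-1]),("base",B[-1]),("knob",k)):
        r=cv2.minAreaRect((a[:,:2]*1000).astype(np.float32));print(n,nm,len(a),np.round(r[0],1),np.round(r[1],1),round(r[2],1),a[:,2].max().round(3))
for nm,L in(("top",T),("base",B),("knob",K)):
    a=np.vstack(L);r=cv2.minAreaRect((a[:,:2]*1000).astype(np.float32));print("both",nm,np.round(r[0],1),np.round(r[1],1),round(r[2],1))
np.savez("c.npz",T=np.vstack(T),K=np.vstack(K),B=np.vstack(B))
a=np.vstack(T+B)[:,:2]; 
im=np.zeros((600,600,3),np.uint8)
for L,col in((B,(255,0,0)),(T,(0,255,0)),(K,(0,0,255))):
    for q in np.vstack(L): cv2.circle(im,(int((q[0]-.45)*1500),int((-q[1]+.0)*1500)),1,col,-1)
cv2.imwrite("pics/top.png",im)
E
```

```text
scene top 2700 [ 629.6 -198.4] [233.6 165.2] 18.2 0.08
scene base 892 [ 520.7 -190.9] [184.5 438.6] 85.0 0.02
scene knob 690 [ 548.1 -134.2] [35.4 40.6] 19.5 0.264
side top 1958 [ 627.4 -198.7] [234. 171.] 16.2 0.08
side base 846 [ 656.9 -265. ] [245.  379.8] 27.6 0.02
side knob 448 [ 545.4 -126.4] [33.2 31.1] 17.4 0.264
both top [ 628.6 -198.1] [236.5 171.2] 16.4
both base [ 562.  -233.9] [331.2 418.2] 54.5
both knob [ 547.5 -132.5] [35.4 44.3] 19.5
```

View pics/top.png

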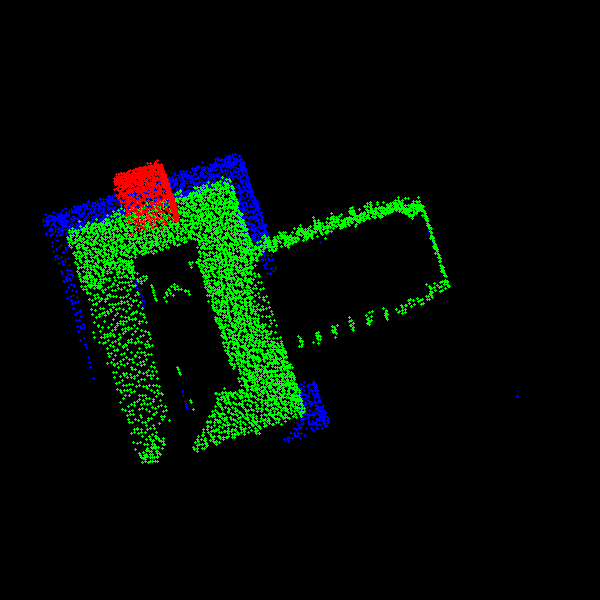

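The top view gives a yaw of about 17° for drive x and a box centre near (0.573, -0.215). The knob's red footprint is centred around (147,197) px. Now I'll refine both by fitting.

```bash
python3 - <<'E'
from h import *
from scipy.optimize import least_squares
d=np.load("c.npz");T,K=d["T"][:,:2],d["K"]
# box edges: per-yaw extents of top points away from motor
best=None
for yaw in np.radians(np.arange(14,20.1,.25)):
    ex=np.array([np.cos(yaw),np.sin(yaw)]);ey=np.array([-ex[1],ex[0]])
    t=np.c_[T@ex,T@ey]
    x0=np.percentile(t[:,0],.3); b=t[t[:,0]<x0+.114]
    # edge sharpness: +y edge scatter across x bins
    bins=((b[:,0]-x0)/.012).astype(int); e=[np.percentile(b[bins==i,1],99) for i in range(1,9)]
    bb=((b[:,1]-b[:,1].min())/.015).astype(int); f=[np.percentile(b[bb==i,0],1) for i in range(3,10)]
    s=np.std(e)+np.std(f)
    if best is None or s<best[0]: best=(s,yaw,ex,ey,x0,np.median(e),np.percentile(b[:,1],.5))
s,yaw,ex,ey,x0,y1,y0=best
print("yaw",np.degrees(yaw),s,"ylen",y1-y0)
c=ex*(np.median(f)*0+x0+.056)+ey*(y1-.0825);print("centre",c.round(4))
k=np.c_[K[:,:2]@ex-c@ex,K[:,:2]@ey-c@ey,K[:,2]]
print("knob x range",np.percentile(k[:,0],[1,50,99]).round(4),"y",np.percentile(k[:,1],[1,99]).round(4),"z",np.percentile(k[:,2],99).round(4))
r=least_squares(lambda p:np.hypot(k[:,1]-p[0],k[:,2]-p[1])-.02,[.074,.247],loss="soft_l1",f_scale=.002)
print("fit y,z",r.x.round(4))
print("knob world",(c+ex*0+ey*r.x[0]).round(4))
for i in (K,):print()
st=ctrl.get_state();M=R.from_rotvec(st["tool_rot"]).as_matrix();print(M.round(3),st["position"],st["time"])
E
```

```text
yaw 17.75 0.0017918650922434118 ylen 0.16554313375263918
centre [ 0.5721 -0.2151]
knob x range [-0.0146  0.0085  0.0189] y [0.0667 0.1069] z 0.2634
fit y,z [0.0848 0.2423]
knob world [ 0.5462 -0.1343]

[[ 0.959  0.284  0.   ]
 [ 0.284 -0.959 -0.   ]
 [-0.     0.    -1.   ]] [ 0.18447041 -0.62331686  0.22261108] 1.0
```

move_arm(increments="0 0 40 0 0 6 0;0 0 40 0 0 6 0;0 0 40 0 0 6 0;0 0 40 0 0 6 0;23 30 0 0 0 6 0;23 30 0 0 0 6 0;23 30 0 0 0 6 0;23 30 0 0 0 6 0")

```text
time: 1.67
position: [0.2773, -0.502, 0.3829]
tool_rot: [2.652, 1.682, -0.0]
ft_force: [0.9, -0.9, 0.8]
grip_width: 1.002
grip_force: 0.0
```

move_arm(increments="23 31 0 0 0 6 0;23 31 0 0 0 6 0;23 31 0 0 0 6 0;23 31 0 0 0 6 0;23 31 0 0 0 6 0;23 31 0 0 0 6 0;23 31 0 0 0 6 0;23 31 0 0 0 1 0")

```text
time: 2.33
position: [0.4612, -0.2536, 0.383]
tool_rot: [1.852, 2.536, -0.001]
ft_force: [1.2, -0.8, -0.3]
grip_width: 0.998
grip_force: 0.0
```

move_arm(increments="22 30 0 0 0 0 0;22 30 0 0 0 0 0;22 30 0 0 0 0 0;22 30 0 0 0 0 0;0 0 -30 0 0 0 0;0 0 0 0 0 0 0;0 0 0 0 0 0 0;0 0 0 0 0 0 0")

```text
time: 3.0
position: [0.5483, -0.1368, 0.3536]
tool_rot: [1.86, 2.53, -0.001]
ft_force: [-0.7, -0.5, 0.5]
grip_width: 1.001
grip_force: 0.0
```

```bash
python3 - <<'E'
from h import *
from scipy.optimize import least_squares
yaw=np.radians(17.5);ex=np.array([np.cos(yaw),np.sin(yaw)]);ey=np.array([-ex[1],ex[0]])
for n in("wrist","scene","side"):
    p=ctrl.get_image(n);c=cloud(p)
    print(n,[(np.round(f["centre"],3),round(f["score"],2)) for f in ctrl.find_in("drum_knob",p)][:2])
    S=ctrl.silhouettes("drum_knob",p)
    if S:
        q=c[S[0]["region"]&(p["depth"]>0)];q=q[(q[:,2]>.225)&(q[:,2]<.28)]
        if len(q)>30:
            k=np.c_[q[:,:2]@ex,q[:,:2]@ey];lo,hi=np.percentile(k,1.5,0),np.percentile(k,98.5,0)
            print(len(q),"ext",(hi-lo).round(4),"centre",((lo+hi)/2@np.array([ex,ey])).round(4),"ztop",np.percentile(q[:,2],98).round(4))
    if n=="wrist": save(p,"wrist.png")
E
```

```text
wrist [(array([ 0.547, -0.129,  0.26 ]), 0.59)]
1492 ext [0.0319 0.0353] centre [ 0.5477 -0.1328] ztop 0.2617
scene [(array([ 0.562, -0.134,  0.241]), 0.78)]
674 ext [0.0325 0.0362] centre [ 0.5489 -0.133 ] ztop 0.2633
side [(array([ 0.555, -0.132,  0.237]), 0.74)]
446 ext [0.0327 0.0278] centre [ 0.5455 -0.1257] ztop 0.2628
```

View pics/wrist.png

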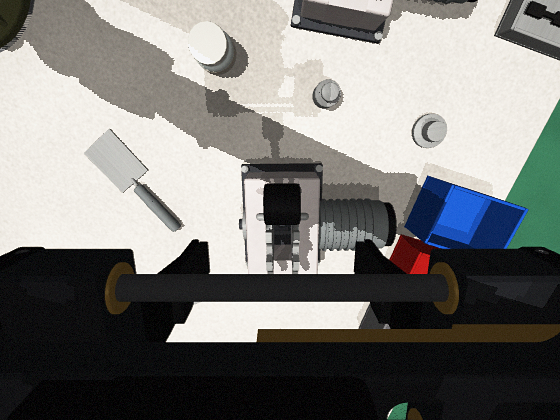

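The wrist view shows the knob at (282,203), centred between the fingers and square to them. Next: descend and grip.

move_arm(increments="0 4 -30 0 0 0 0;0 0 -30 0 0 0 0;0 0 -30 0 0 0 0;0 0 -20 0 0 0 0;0 0 -20 0 0 0 0;0 0 0 0 0 0 0;0 0 0 0 0 0 255;0 0 0 0 0 0 255", grip_force=40)

```text
time: 4.12
position: [0.5493, -0.1314, 0.224]
tool_rot: [1.857, 2.532, 0.001]
ft_force: [0.9, 0.6, 0.5]
grip_width: 0.919
grip_force: 0.0
```

move_arm(increments="0 0 0 0 0 0 255;0 0 0 0 0 0 255;0 0 0 0 0 0 255;0 0 0 0 0 0 255;0 0 0 0 0 0 255;0 0 0 0 0 0 255;0 0 0 0 0 0 255;0 0 0 0 0 0 255")

```text
time: 4.78
position: [0.5475, -0.1316, 0.2226]
tool_rot: [-1.857, -2.532, 0.003]
ft_force: [-4.2, -0.9, 3.4]
grip_width: 0.39
grip_force: 40.0
```

move_arm(increments="-0.6 1.8 4.6 0 0 0 255;-0.6 1.8 4.6 0 0 0 255;-0.6 1.8 4.6 0 0 0 255;-0.6 1.8 4.6 0 0 0 255;-0.6 1.8 4.6 0 0 0 255;-0.6 1.8 4.6 0 0 0 255;0 0 0 0 0 0 255;0 0 0 0 0 0 255")

```text
time: 5.45
position: [0.5441, -0.1206, 0.25]
tool_rot: [-1.857, -2.532, 0.002]
ft_force: [-4.2, -3.0, -7.6]
grip_width: 0.387
grip_force: 40.0
```

```bash
python3 - <<'E'
from h import *
yaw=np.radians(17.5);ex=np.array([np.cos(yaw),np.sin(yaw)]);ey=np.array([-ex[1],ex[0]])
c=np.array([.5721,-.2151])
p=ctrl.get_image("scene");save(p,"lift.png");print(ctrl.get_state()["ft_force"])
t=np.array(ctrl.get_state()["position"]);l=t[:2]-c;y=l@ey;z=t[2]+.019-.045
print("local",l@ex,y,z,"phi",np.arctan2(y,z),"r",np.hypot(y,z))
q=cloud(p)
S=ctrl.silhouettes("drum_knob",p)
for f in S[:1]: 
  w=q[f["region"]&(p["depth"]>0)];print(f["score"],len(w),np.percentile(w,98,0),np.median(w,0))
# planned arc
r=np.hypot(y,z)
for ph in np.linspace(np.arctan2(y,z),-.36,17):
    Y,Z=r*np.sin(ph),r*np.cos(ph);print(round(ph,3),((Y-y)*ey*1000).round(1),round((Z-z)*1000,1))
E
```

```text
[-3.15877853 -3.43977028 -7.83502586]
local 0.0016851828984543198 0.09849869422739338 0.2237905414158069 phi 0.41462238391779704 r 0.2445080759232331
0.88 435 [ 0.58868405 -0.13569574  0.23702542] [ 0.55983348 -0.15595429  0.18252122]
0.415 [ 0. -0.] 0.0
0.366 [  3.3 -10.4] 4.5
0.318 [  6.6 -21.1] 8.5
0.269 [ 10.1 -31.9] 11.9
0.221 [ 13.5 -42.8] 14.8
0.173 [ 17.  -53.9] 17.1
0.124 [ 20.5 -65.1] 18.8
0.076 [ 24.1 -76.3] 20.0
0.027 [ 27.6 -87.6] 20.6
-0.021 [ 31.2 -98.9] 20.7
-0.07 [  34.7 -110.1] 20.1
-0.118 [  38.3 -121.4] 19.0
-0.166 [  41.8 -132.6] 17.3
-0.215 [  45.3 -143.6] 15.1
-0.263 [  48.7 -154.6] 12.3
-0.312 [  52.2 -165.4] 8.9
-0.36 [  55.5 -176.1] 5.0
```

View pics/lift.png

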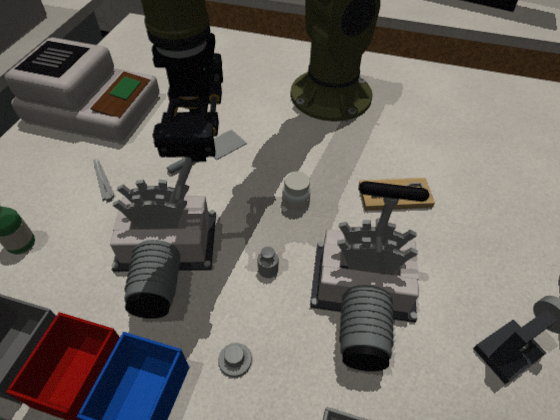

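The lever is lifted about 29 mm, with the spring pulling at about 8 N. In the picture the gripper at (190,135) is on the knob. Now swing along the arc.

move_arm(increments="3.3 -10.4 4.5 0 0 0 255;3.3 -10.7 4 0 0 0 255;3.5 -10.8 3.4 0 0 0 255;3.4 -10.9 2.9 0 0 0 255;3.5 -11.1 2.3 0 0 0 255;3.5 -11.2 1.7 0 0 0 255;3.6 -11.2 1.2 0 0 0 255;3.5 -11.3 0.6 0 0 0 255")

```text
time: 6.22
position: [0.5718, -0.2069, 0.27]
tool_rot: [-1.854, -2.531, -0.002]
ft_force: [-5.3, 0.4, -8.5]
grip_width: 0.384
grip_force: 40.0
```

move_arm(increments="3.6 -11.3 0.1 0 0 0 255;3.5 -11.2 -0.6 0 0 0 255;3.6 -11.3 -1.1 0 0 0 255;3.5 -11.2 -1.7 0 0 0 255;3.5 -11 -2.2 0 0 0 255;3.4 -11 -2.8 0 0 0 255;3.5 -10.8 -3.4 0 0 0 255;3.3 -10.7 -3.9 0 0 0 255")

```text
time: 6.88
position: [0.6, -0.2946, 0.2542]
tool_rot: [-1.853, -2.53, -0.004]
ft_force: [-5.2, 2.4, -6.7]
grip_width: 0.388
grip_force: 40.0
```

```bash
cat > loc.py <<'E'
from h import *
yaw=np.radians(17.5);ex=np.array([np.cos(yaw),np.sin(yaw)]);ey=np.array([-ex[1],ex[0]])
c=np.array([.5721,-.2151]);s=ctrl.get_state();print(np.round(s["ft_force"],1),s["grip_width"],s["time"])
t=np.array(s["position"]);l=t[:2]-c;y=l@ey;z=t[2]+.019-.045
print("local",l@ex,y,z,"phi",np.arctan2(y,z),"r",np.hypot(y,z))
E
python3 loc.py
```

```text
[-5.2  2.4 -6.7] 0.3879814101194785 6.8833
local 0.0026949766256743 -0.08425102992965829 0.22822537073293625 phi -0.35363836745557115 r 0.24327978931755587
```

move_arm(increments="-0.5 1.6 -4.4 0 0 0 255;-0.5 1.6 -4.4 0 0 0 255;-0.5 1.6 -4.4 0 0 0 255;-0.5 1.6 -4.4 0 0 0 255;-0.5 1.6 -4.4 0 0 0 255;0 0 0 0 0 0 255;0 0 0 0 0 0 255;0 0 0 0 0 0 255")

```text
time: 7.55
position: [0.5977, -0.2882, 0.2335]
tool_rot: [-1.857, -2.534, 0.0]
ft_force: [-4.3, 0.6, -6.4]
grip_width: 0.392
grip_force: 40.0
```

```bash
python3 loc.py
```

```text
[-4.3  0.6 -6.4] 0.3917836598565665 7.55
local 0.0024719979860858936 -0.07744383039230067 0.20749643313805088 phi -0.35721771919387035 r 0.22147757590971834
```

move_arm(increments="-0.3 0.8 -2 0 0 0 255;-0.3 0.8 -2 0 0 0 255;-0.3 0.7 -2 0 0 0 255;0 0 0 0 0 0 255;0 0 0 0 0 0 255;0 0 0 0 0 0 255;0 0 0 0 0 0 255;0 0 0 0 0 0 255")

```text
time: 8.22
position: [0.5978, -0.2882, 0.2305]
tool_rot: [1.856, 2.528, -0.002]
ft_force: [-5.2, -2.6, 3.9]
grip_width: 0.387
grip_force: 40.1
```

```bash
python3 loc.py
```

```text
[-5.2 -2.6  3.9] 0.3872363463320417 8.2167
local 0.0024722373364130515 -0.07746205189665585 0.20448270088485704 phi -0.36211513525345934 r 0.21866308432199094
```

move_arm(increments="0 0 0 0 0 0 150;0 0 0 0 0 0 120;0 0 0 0 0 0 60;0 0 0 0 0 0 0;0 0 0 0 0 0 0;0 0 0 0 0 0 0;0 0 0 0 0 0 0;0 0 0 0 0 0 0")

```text
time: 8.88
position: [0.5972, -0.2861, 0.2271]
tool_rot: [1.857, 2.533, 0.001]
ft_force: [0.2, 0.0, -0.0]
grip_width: 0.856
grip_force: 0.0
```

move_arm(increments="0 0 25 0 0 0 0;0 0 30 0 0 0 0;0 0 30 0 0 0 0;0 0 30 0 0 0 0;-10 20 20 0 0 0 0;-10 25 0 0 0 0 0;-10 25 0 0 0 0 0;0 0 0 0 0 0 0")

```text
time: 9.55
position: [0.567, -0.2095, 0.3641]
tool_rot: [1.848, 2.54, 0.004]
ft_force: [0.5, 0.6, 1.2]
grip_width: 1.0
grip_force: 0.0
```

```bash
python3 loc.py; python3 - <<'E'
from h import *
from scipy.optimize import least_squares
yaw=np.radians(17.5);ex=np.array([np.cos(yaw),np.sin(yaw)]);ey=np.array([-ex[1],ex[0]]);cc=np.array([.5721,-.2151])
for n in("scene","side","wrist"):
    p=ctrl.get_image(n);c=cloud(p);save(p,"end_"+n+".png")
    S=ctrl.silhouettes("drum_knob",p)
    if S:
        q=c[S[0]["region"]&(p["depth"]>0)];q=q[(q[:,2]>.226)&(q[:,2]<.29)]
        if len(q)<20: continue
        k=np.c_[(q[:,:2]-cc)@ex,(q[:,:2]-cc)@ey,q[:,2]]
        r=least_squares(lambda p:np.hypot(k[:,1]-p[0],k[:,2]-p[1])-.02,[-.074,.247],loss="soft_l1",f_scale=.001).x
        print(n,S[0]["score"],len(q),"y,z",r.round(4),"r",np.hypot(r[0],r[1]-.045),"ztop",np.percentile(q[:,2],98),"yext",np.percentile(k[:,1],[1.5,98.5]))
E
```

```text
[0.5 0.6 1.2] 1.0004779900332181 9.55
local -0.003190860527890414 0.0069103675117908716 0.33812766376681685 phi 0.020434310445409203 r 0.3381982705212337
scene 0.67 741 y,z [-0.089   0.2423] r 0.21645215615323396 ztop 0.26342423122510983 yext [-0.10377714 -0.06883748]
side 0.96 346 y,z [-0.0874  0.2421] r 0.21560971907428358 ztop 0.2621352424579053 yext [-0.09246586 -0.06523198]
wrist 0.67 313 y,z [-0.0893  0.2401] r 0.21458543078470643 ztop 0.25117354611255316 yext [-0.07300342 -0.06904169]
```

View pics/end_scene.png

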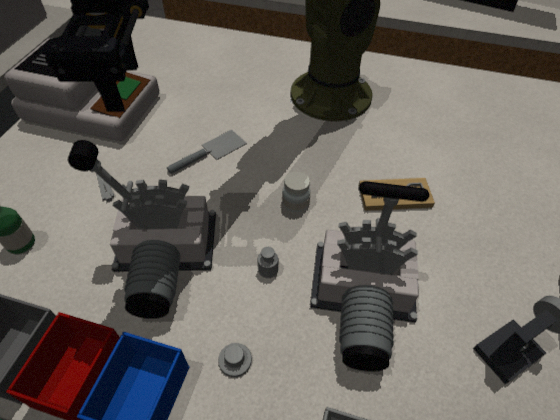

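The end picture shows the knob at (83,155), leaning to the far side. Its fit (y -88, z 242 mm, about 215 mm from the pivot) mirrors the start, so the pin is home. The gripper is clear and the T-handle at (393,190) hasn't moved.

```bash
python3 -c "
from bench import ctrl
print(ctrl.close_job())"
```

```text
the job is handed in; nothing more can be done
None
```

The drum-knob lever now stands in the opposite end notch with its pin home to within about 1 mm by camera fit. The gripper is clear, the T-handle is untouched, and the job was handed in at about 10 s; no verdict came back.

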